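# Gauge the clamping gap of a battery module

## Task

Push the fixture's sliding jaw fully home towards the battery module. Then take the flat-handled feeler gauge out of the stand and slide its blade straight down into the narrowing gap between the module's end plate and the jaw's pressure plate until it drags snugly on both (about 6 N of drag), without forcing it. Finish while holding the gauge still and upright at that depth, gripped by its handle and not let go; leave the other things on the bench where they are.

Things in the scene. Friction and masses are not known exactly. Their poses are not given: they have to be found in the camera images.
- fixture: Clamping fixture, fixed to the bench: dark base plate 170 (x) x 270 (y) x 14 mm with a block of three metal battery cells on its -y side and the sliding jaw on its +y side. Origin: on the bench under the gap, in the plane of the end plate's face; z up, jaw slides along y. The cells span y = -8 to -102 mm, x = +-75 mm, 110 mm high.
- end_plate: Aluminium end plate of the module, fixed to the fixture, 148 x 8 mm, top edge 115 mm above the bench. Its frame coincides with the fixture's; its flat upright face that bounds the gap is the plane y = 0.
- pressure_plate: Steel plate on the jaw, 100 mm wide, 8 thick, sprung (4 N/mm, yields to +y). With the jaw home its frame is the fixture's within 1 mm. It leans away: from its top edge (115 mm high) to its lower edge (40 mm) the gap to the end plate narrows from 9.7 to 0.7 mm, +-0.5 mm, unseen, new each run. So the 4 mm blade starts to bind 43 to 52 mm below the top; drag then grows 0.4 to 0.9 N per mm.
- gap_mouth (a point): Middle of the gap's mouth when the jaw is home: in the fixture's frame at x = 0, y = 4.8 mm, z = 115 mm (top edges of both plates). Axes as the fixture's.
- jaw (a joint): How far the jaw stands from home, m: 0 = home against its stop, up to 0.045 = fully open; it slides along the fixture's y axis with 12 N of friction and stays where it is left.
- jaw_post (a point): Centre of the top of the upright post on the jaw, 126 mm above the bench. The post is 26 mm (fixture x) x 14 mm (fixture y) and stands on the jaw, whose top is 82 mm above the bench. With the jaw home it is at x = 0, y = 60 mm in the fixture's frame. Push it towards -y.
- stand: Plastic stand fixed to the bench, 140 x 90 mm, with a slotted top plate 103 mm high; in its two slots (30 mm either side of the centre, along its x axis) hang the feeler gauge and a scraper with a round wooden handle, in either order. Origin under its centre.
- gauge: Feeler gauge: flat black handle 36 (x) x 16 (y) x 45 (z) mm, and a springy steel blade, 24 mm wide (x), 4 thick (y), 85 long, pointing down. 0.1 kg. Origin: centre of the handle's underside, 103 mm above the bench in the stand; z up. Gauge x lies along the stand's x, and must lie along the fixture's x to enter the gap, either way round. The blade flexes across its thickness (0.2 N/mm at the tip).
- blade: The steel blade of the gauge, 24 x 4 x 85 mm; origin at the handle's underside, z up, so that it reaches down to z = -85 mm.
- gauge_grip (a point): Centre of the gauge's handle, 22.5 mm above its underside: where to grip it, across its 16 mm thickness (gauge y).
- blade_tip (a point): Middle of the blade's lower end, 85 mm below the handle.
- scraper: Scraper with a round wooden handle (28 mm across, 56 mm tall), in the other slot of the stand: leave alone.
- cleaner_can: Metal spray can, 54 mm across, 150 mm tall: leave alone.
- driver: Screwdriver lying on the bench: leave alone.
- spanner: Wrench lying on the bench: leave alone.
- busbar: Small copper link lying on the bench, 90 x 22 mm: leave alone.
- meter: Yellow hand multimeter lying on the bench, 80 x 150 x 35 mm: leave alone.
- spare_cell: Spare battery cell standing on the bench, 148 x 27 x 91 mm: leave alone.
Not all that is in view belongs to the job. Leave any pink or red look-alike of the gauge alone.

How it is judged (in metres and radians):
On the way, in this order (a step that is already met when the one before it is completed fails the run):
1. the jaw is fully home (value of joint jaw below 0.0025 m), for 0.2 s.
2. the gauge is lifted clear of the stand in the fingers (height (world z) of blade_tip above 0.105 m and contact force between the fingers and gauge above 2 N), for 0.1 s.
At the end, for the whole second after the job is handed in: Jaw within 3 mm of home; gauge held still by its handle, not the blade (grip over 3 N), upright within 0.12 rad, handle clear of the plates; blade tip over 30 mm down in the gap, not on the base, and the blade pinched: 2 to 15 N on the pressure plate, over 0.5 N on the end plate (value of joint jaw below 0.003 m and contact force between the fingers and gauge above 3 N and contact force between blade and pressure_plate between 2 and 15 N and contact force between blade and end_plate above 0.5 N and z of blade_tip in the frame of fixture between 0.018 and 0.085 m and x of blade_tip in the frame of fixture between -0.045 and 0.045 m and z of gauge in the frame of fixture above 0.117 m and angle between gauge's own z axis and vertical below 0.12 rad and linear speed of gauge below 0.01 m/s and contact force between the fingers and blade below 1 N); the arm keeps its last pose, push and grip.
It fails at once if the blade is forced: over 25 N on the pressure plate or the end plate (contact force between blade and pressure_plate above 25 N or contact force between blade and end_plate above 25 N).
It fails at once if a bystander is moved by more than 30 mm (distance of any of scraper, cleaner_can, driver, spanner, busbar, meter, spare_cell from where it was at the start of the episode above 0.03 m).
It also fails if it takes over 70 s, if anything falls off the work surface, if the arm or the gripper's body presses on something with over 40 N, if the wrist force passes 120 N, or if a joint passes its speed limit or range.

## Robot

A 6-joint arm with a two-finger parallel gripper is mounted at the origin on the work surface. World frame = base frame: x ahead of the robot, y to its left, z up, the work surface at z = 0. Lengths are in m, angles in degrees, forces in N, time in s.
With the tool pointing down it reaches from about 0.325 to 0.85 m from the base axis. Payload 15.5 kg.
Tool frame: the origin (TCP) lies at the very end of the fingers, on their centre line; the grasp point (between the pads) lies 19 mm behind it; z points along the fingers, y is the line along which they close (so a half turn about z gives the same grasp; the last joint's range is limited). The gripper opens to 91 mm and grips with 3 to 60 N. Pads are 32 mm wide; open, the fingers measure 118 mm over their backs; the gripper's body (76 mm by 178 mm) begins 60 mm behind the grasp point.
Start: joints at [-5.472, 28.281, 77.091, -0, 74.628, -5.472], TCP at [0.625, 0, 0.214] pointing down, gripper open.
Joint ranges: [-166.48, 166.48], [-47.26, 123.95], [12.59, 153.08], [-70.14, 250.14], [6.76, 159.57], [-176.63, 176.63]. Speed limits (degrees/s): [108.29, 108.29, 147.25, 172.46, 172.46, 172.46].

## Interface

Orientations are given as [roll, pitch, yaw] about the fixed x, y, z axes, in that order (R = Rz(yaw) Ry(pitch) Rx(roll)).
In Python, from rig import * gives the robot as it stands.
- The arm moves only by the shell command python3 -m inch 'ROWS' [FORCE]. ROWS is JSON, a list of rows, each a list of 5 numbers: the closure, from -1 (fully open) to 1 (shut), then the shift along the tool's x, y, z in m, then the turn about the tool's z in degrees. In form: [[fingers, dx, dy, dz, turn], ...]. A call has exactly 10 rows; each row shifts and turns the commanded pose from where the row before left it, along the tool's axes as they then stand; what a row does not reach is not made up. A row lasts 1/12 s, in which the tool goes at most 41.7 mm and 7.16 degrees, less where a joint would pass 70% of its speed; a pose out of reach is approached as far as the arm can. A call with a gripper value outside its range is refused whole. The fingers move at their own pace and stop on an object; FORCE is the grip in N (left out, the last holds). Time passes only in rows, so rows that do not move let the fingers close, or fill a call up. It gives the time, the measured TCP pose, the force, the opening and the grip force at its end, in the units of the state.
- read_state(): the state, without advancing time (a new reading comes with each control period).
- get_image(name): name is "scene" or "side" or "wrist"; returns a dict with "image" (384x512x3 uint8, red, green, blue), "fx", "fy", "cx", "cy" (pixels), "rvec" (rotation vector, rad) and "tvec" (3), from world to camera coordinates, as OpenCV has them; the wrist camera has in their place "hand_eye" (4x4, takes a point from camera to tool coordinates, whose origin is the TCP and whose axes are the flange's). Camera axes: x right, y down, z forward; pixel columns grow to the right and rows downward; lengths in m; the calibration is good to about 2 mm. A picture is of the moment at which its call begins: read the wrist's pose just before it. There is no depth.
- finish_job(): hands the job in; it is judged then, once.
The state is a dict: "clock": time; "joints": joint angles; "dq": joint speeds; "effort": joint torques, N m; "eef_pos": TCP position; "tool_rot": TCP orientation; "force": force on the tool from outside, world axes, zero at the start; "torque": the same for the moment, N m; "finger_gap": opening from 0.0 (shut) to 1.0 (fully open); "grip_force": force on a finger pad.
Only numpy, scipy, OpenCV 4.12 (cv2) and the standard library are available. Lean on these libraries where they do the work, as an engineer would, in place of code of your own. Each camera call takes 0.05 s, during which the arm holds its last target. There are 200 camera calls.

## Working session

There is one attempt and no reset: what is moved stays moved. The work goes in short steps, Python scripts to look and compute and a shell command to move; the robot and the scene stay as the last step left them, time stands still between calls to the robot, and variables do not carry over. Pictures are saved under pics/ and viewed, at most 10 in all, crops included, and the job is handed in when it is done.

```bash
mkdir -p pics; ls; python3 - <<'E'
from rig import *
import cv2
s=read_state();print(s)
for n in("scene","side","wrist"):
    d=get_image(n);cv2.imwrite(f"pics/{n}0.png",cv2.resize(d["image"][:,:,::-1],(800,600),interpolation=cv2.INTER_CUBIC))
    print(n,{k:v for k,v in d.items() if k!="image"})
E
```

```text
pics
{'clock': 0.0, 'joints': array([-5.47209507e+00,  2.83132901e+01,  7.71275888e+01,  1.74688088e-03,
        7.46290829e+01, -5.47377610e+00]), 'dq': array([-0.06566697, -0.01494087,  0.01865136,  0.03706591, -0.0111822 ,
        0.10503706]), 'effort': array([-1.07322368e-03, -8.78814626e+01, -3.81857479e+01,  7.05250050e-02,
        5.33505273e-02, -1.50444166e-04]), 'eef_pos': array([6.24613272e-01, 4.68659388e-05, 2.13352867e-01]), 'tool_rot': array([-1.79930518e+02, -8.34981319e-03,  9.00012119e+01]), 'force': array([-0.41067359,  0.00595326,  0.54214849]), 'torque': array([-0.00846835,  0.00059679,  0.03616085]), 'grip_force': 0.0, 'finger_gap': 0.9991972437657123}
scene {'fx': 350.52589592171773, 'fy': 350.52589592171773, 'cx': 258.5674731324054, 'cy': 189.58427467452674, 'rvec': array([ 0.87863589,  2.64680999, -0.93434962]), 'tvec': array([ 0.47193845, -0.16460773,  1.15715121])}
side {'fx': 438.5448840422365, 'fy': 438.5448840422365, 'cx': 252.49198024036457, 'cy': 188.25526881925748, 'rvec': array([ 2.15047157, -0.92929039,  0.39017388]), 'tvec': array([-0.40384234,  0.30074539,  1.25811954])}
wrist {'fx': 306.6594715928158, 'fy': 306.6594715928158, 'cx': 259.3590512459902, 'cy': 194.32686854211016, 'hand_eye': array([[ 1.24959385e-03, -9.71033429e-01, -2.38940407e-01,
         6.67849310e-02],
       [ 9.99999098e-01,  1.33113907e-03, -1.79910201e-04,
        -1.56051605e-03],
       [ 4.92761731e-04, -2.38939967e-01,  9.71034216e-01,
        -1.69315135e-01],
       [ 0.00000000e+00,  0.00000000e+00,  0.00000000e+00,
         1.00000000e+00]])}
```

View pics/scene0.png

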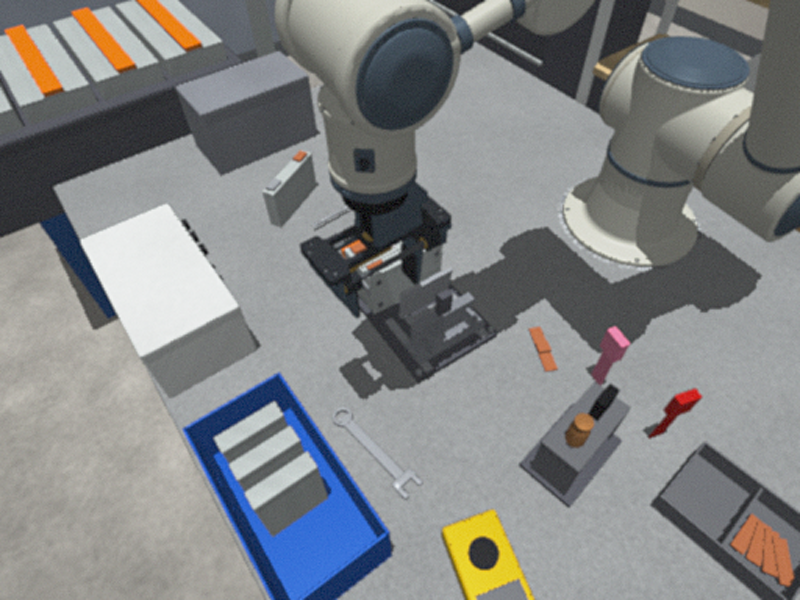

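View pics/side0.png

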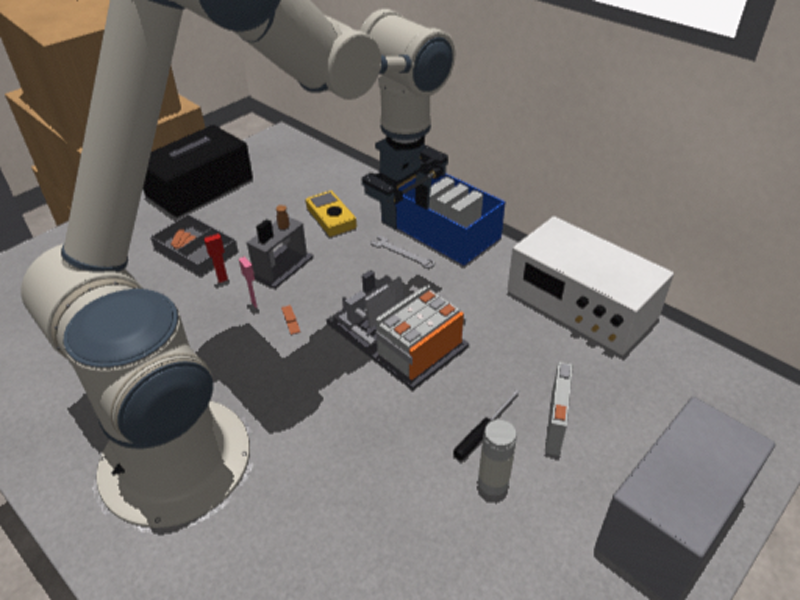

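The scene view shows the fixture half hidden under the gripper, the stand at about (580,440) with the black gauge at (604,400), and the scraper at (580,430). The side view shows the module at (420,330), the jaw post at (369,277) and the stand at (280,245). Next I'll look at enlarged side and wrist views.

```bash
python3 - <<'E'
import cv2
a=cv2.imread("pics/side0.png")
cv2.imwrite("pics/sidec.png",cv2.resize(a[180:400,230:490],None,fx=2.7,fy=2.7,interpolation=cv2.INTER_CUBIC))
E
```

```text
(no output)
```

View pics/sidec.png

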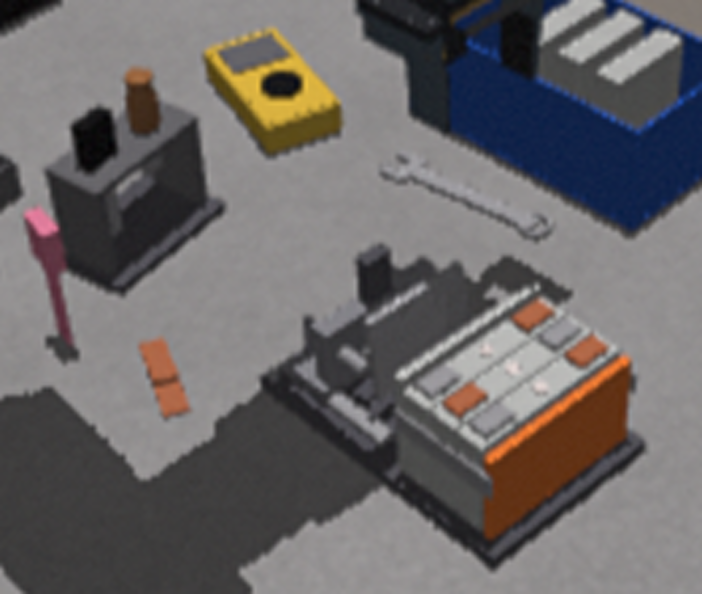

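View pics/wrist0.png

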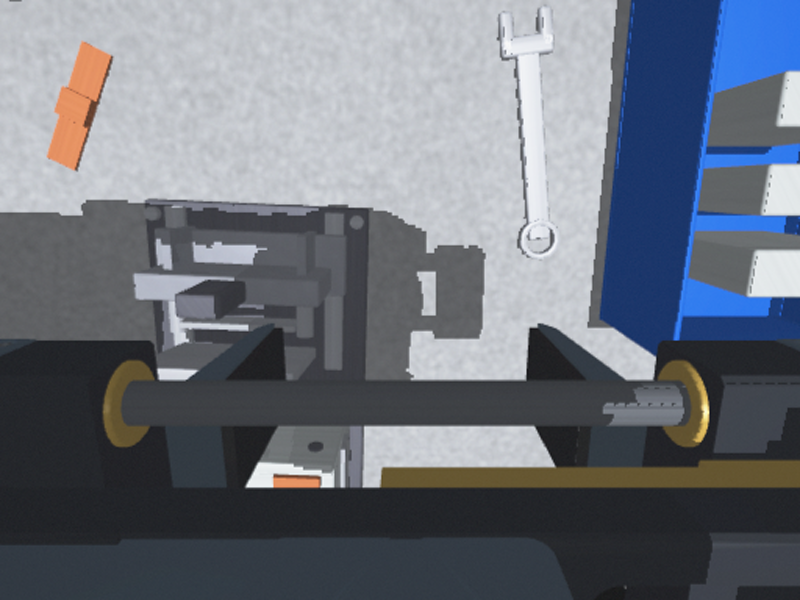

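```bash
cat >h.py <<'E'
import numpy as np,cv2
from rig import *
from scipy.spatial.transform import Rotation as R
def ray(d,uv,z,pose=None):
    uv=np.asarray(uv,float); r=np.array([(uv[0]-d["cx"])/d["fx"],(uv[1]-d["cy"])/d["fy"],1])
    if "rvec" in d:
        M=cv2.Rodrigues(d["rvec"])[0]; c=-M.T@d["tvec"]; v=M.T@r
    else:
        s=pose; T=R.from_euler("xyz",s["tool_rot"],degrees=True).as_matrix()
        H=d["hand_eye"]; c=T@H[:3,3]+s["eef_pos"]; v=T@H[:3,:3]@r
    return (c+v*(z-c[2])/v[2]).round(4)
E
python3 - <<'E'
from h import *
s=read_state();D={n:get_image(n) for n in("scene","side","wrist")}
for n,p,z in [("ep L",(398,374),.115),("ep R",(540,287),.115),("cellNL",(487,460),.110),("cellNR",(630,358),.110),("post",(374,249),.126),("baseL",(265,380),.014),("baseF",(492,560),.007),("baseR",(645,443),.007),("gauge",(96,117),.148),("scr",(138,75),.159),("stL",(48,172),.103),("stF",(105,187),.103),("stR",(207,120),.103)]:
    print(n,ray(D["side"],((p[0]/2.7+230)*.64,(p[1]/2.7+180)*.64),z))
for n,p,z in [("post",(201,303),.126),("baseTL",(147,200),.014),("baseTR",(370,208),.014)]:print("w",n,ray(D["wrist"],(p[0]*.64,p[1]*.64),z,s))
for n,p,z in [("gauge",(607,391),.148),("scr",(582,422),.159)]:print("s",n,ray(D["scene"],(p[0]*.64,p[1]*.64),z))
E
```

```text
ep L [ 0.432  -0.1018  0.115 ]
ep R [ 0.5742 -0.1148  0.115 ]
cellNL [ 0.4167 -0.2046  0.11  ]
cellNR [ 0.5644 -0.2125  0.11  ]
post [0.5106 0.0019 0.126 ]
baseL [0.425  0.0475 0.014 ]
baseF [ 0.4158 -0.2103  0.007 ]
baseR [ 0.5845 -0.2181  0.007 ]
gauge [0.4553 0.2736 0.148 ]
scr [0.5085 0.2814 0.159 ]
stL [0.413  0.2951 0.103 ]
stF [0.4328 0.2435 0.103 ]
stR [0.552  0.2515 0.103 ]
w post [0.5103 0.0038 0.126 ]
w baseTL [0.4283 0.0562 0.014 ]
w baseTR [0.5962 0.0505 0.014 ]
s gauge [0.4517 0.2768 0.148 ]
s scr [0.5189 0.2895 0.159 ]
```

The side and wrist views agree on the post at about (0.510, 0.003). The fixture is yawed about -3°, and the gauge is at about (0.453, 0.275). I'll close the fingers and go behind the post.

```bash
python3 -m inch '[[1,0,-0.02,0,3],[1,0.01,-0.02,0,0],[1,0.01,-0.02,0,0],[1,0.01,-0.02,0,0],[1,0.012,-0.02,0,0],[1,0,-0.014,0,0],[1,0,0,0,0],[1,0,0,0,0],[1,0,0,0,0],[1,0,0,0,0]]' 20
python3 - <<'E'
from h import *
s=read_state();d=get_image("wrist");print(s["eef_pos"],s["tool_rot"],s["finger_gap"]);cv2.imwrite("pics/w1.png",cv2.resize(d["image"][:,:,::-1],(800,600),interpolation=cv2.INTER_CUBIC))
E
```

```text
clock: 1.13
eef_pos: [0.5142, 0.0466, 0.2139]
tool_rot: [180.0, 0.0, 87.0]
force: [-0.1, 0.5, 0.6]
finger_gap: 0.301
grip_force: 0.0
[0.51422561 0.04656774 0.21392952] [1.79969481e+02 1.66514109e-03 8.69753996e+01] 0.3012649665797518
```

View pics/w1.png

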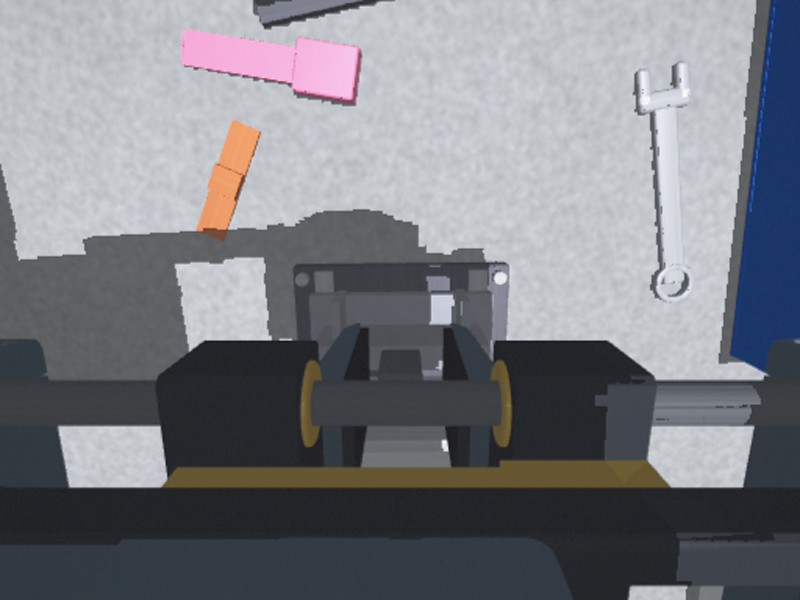

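The fixture's back edge runs level from (295,263) to (508,263), so the tool is aligned with it. The post lies between the fingers at (401,363).

```bash
python3 - <<'E'
from h import *
s=read_state();d=get_image("wrist")
for p,z in [((295,263),.014),((508,263),.014),((401,350),.126),((401,380),.126)]:print(ray(d,(p[0]*.64,p[1]*.64),z,s))
E
python3 -m inch '[[1,0,-0.003,0.02,0],[1,0,0,0.02,0],[1,0,0,0.02,0],[1,0,0,0.02,0],[1,0,0,0.02,0],[1,0,0,0.02,0],[1,0,0,0,0],[1,0,0,0,0],[1,0,0,0,0],[1,0,0,0,0]]'
```

```text
[0.4274 0.0594 0.014 ]
[0.5928 0.0509 0.014 ]
[0.509  0.0232 0.126 ]
[0.508 0.005 0.126]
clock: 2.07
eef_pos: [0.5112, 0.047, 0.0951]
tool_rot: [179.9, -0.0, 87.0]
force: [0.1, -0.5, -0.3]
finger_gap: 0.008
grip_force: 0.0
```

```bash
python3 -m inch '[[1,-0.004,0,0,0],[1,-0.004,0,0,0],[1,-0.004,0,0,0],[1,-0.004,0,0,0],[1,-0.004,0,0,0],[1,-0.004,0,0,0],[1,-0.004,0,0,0],[1,-0.004,0,0,0],[1,-0.004,0,0,0],[1,0,0,0,0]]'; python3 -m inch '[[1,-0.003,0,0,0],[1,-0.003,0,0,0],[1,-0.003,0,0,0],[1,-0.002,0,0,0],[1,-0.002,0,0,0],[1,-0.002,0,0,0],[1,-0.002,0,0,0],[1,0,0,0,0],[1,0,0,0,0],[1,0,0,0,0]]'
```

```text
clock: 2.9
eef_pos: [0.5087, 0.0111, 0.0941]
tool_rot: [180.0, -0.1, 87.0]
force: [0.7, 3.9, 0.9]
finger_gap: 0.004
grip_force: 2.5
clock: 3.73
eef_pos: [0.5079, -0.0056, 0.0941]
tool_rot: [180.0, -0.1, 87.0]
force: [1.9, 7.3, 2.3]
finger_gap: 0.004
grip_force: 4.1
```

```bash
python3 -m inch '[[1,-0.002,0,0,0],[1,-0.002,0,0,0],[1,-0.002,0,0,0],[1,-0.002,0,0,0],[1,-0.001,0,0,0],[1,-0.001,0,0,0],[1,0,0,0,0],[1,0,0,0,0],[1,0,0,0,0],[1,0,0,0,0]]'; python3 -m inch '[[1,-0.001,0,0,0],[1,-0.001,0,0,0],[1,-0.001,0,0,0],[1,-0.001,0,0,0],[1,-0.001,0,0,0],[1,0,0,0,0],[1,0,0,0,0],[1,0,0,0,0],[1,0,0,0,0],[1,0,0,0,0]]'
```

```text
clock: 4.57
eef_pos: [0.5075, -0.0155, 0.0941]
tool_rot: [179.9, -0.1, 87.0]
force: [2.7, 9.9, 2.8]
finger_gap: 0.003
grip_force: 4.8
clock: 5.4
eef_pos: [0.5074, -0.0167, 0.0942]
tool_rot: [179.9, -0.4, 86.9]
force: [7.8, 53.3, 5.0]
finger_gap: 0.004
grip_force: 26.8
```

```bash
python3 -m inch '[[1,-0.001,0,0,0],[1,-0.001,0,0,0],[1,-0.001,0,0,0],[1,-0.001,0,0,0],[1,-0.001,0,0,0],[1,0,0,0,0],[1,0,0,0,0],[1,0,0,0,0],[1,0,0,0,0],[1,0,0,0,0]]'
```

```text
clock: 6.23
eef_pos: [0.5074, -0.017, 0.0944]
tool_rot: [179.9, -0.8, 86.9]
force: [14.0, 106.4, 9.8]
finger_gap: 0.004
grip_force: 53.5
```

The jaw is home: the push came to a hard stop at TCP y≈-0.0165. I'll back off, rise and go over the stand.

```bash
python3 -m inch '[[1,0.012,0,0,0],[1,0.018,0,0,0],[1,0,0,-0.03,0],[1,0,0,-0.03,0],[1,0,0,-0.03,0],[0,0.025,0,-0.025,0],[-0.5,0.025,-0.005,-0.025,0],[-0.5,0.025,-0.005,-0.025,0],[-0.5,0.025,-0.005,-0.02,0],[-0.5,0.025,-0.005,-0.02,0]]'; python3 -m inch '[[-0.5,0.025,-0.005,0,0],[-0.5,0.025,-0.005,0,0],[-0.5,0.025,-0.005,0,0],[-0.5,0.005,-0.005,0,0],[-0.5,0,0,0,0],[-0.5,0,0,0,0],[-1,0,0,0,0],[-1,0,0,0,0],[-1,0,0,0,0],[-1,0,0,0,0]]'
python3 - <<'E'
from h import *
s=read_state();d=get_image("wrist");print(s["eef_pos"],s["tool_rot"],s["finger_gap"],s["force"]);cv2.imwrite("pics/w2.png",cv2.resize(d["image"][:,:,::-1],(800,600),interpolation=cv2.INTER_CUBIC))
E
```

```text
clock: 7.07
eef_pos: [0.4943, 0.1307, 0.3003]
tool_rot: [180.0, -0.0, 87.0]
force: [1.3, -0.5, -0.4]
finger_gap: 0.338
grip_force: 0.0
clock: 7.9
eef_pos: [0.4791, 0.2103, 0.2989]
tool_rot: [-180.0, 0.0, 86.9]
force: [0.1, 0.3, -1.1]
finger_gap: 0.988
grip_force: 0.0
[0.47909841 0.21026477 0.29891011] [-1.79999888e+02  4.75867429e-03  8.69460131e+01] 0.9876658338654208 [ 0.13510897  0.32074724 -1.11849862]
```

View pics/w2.png

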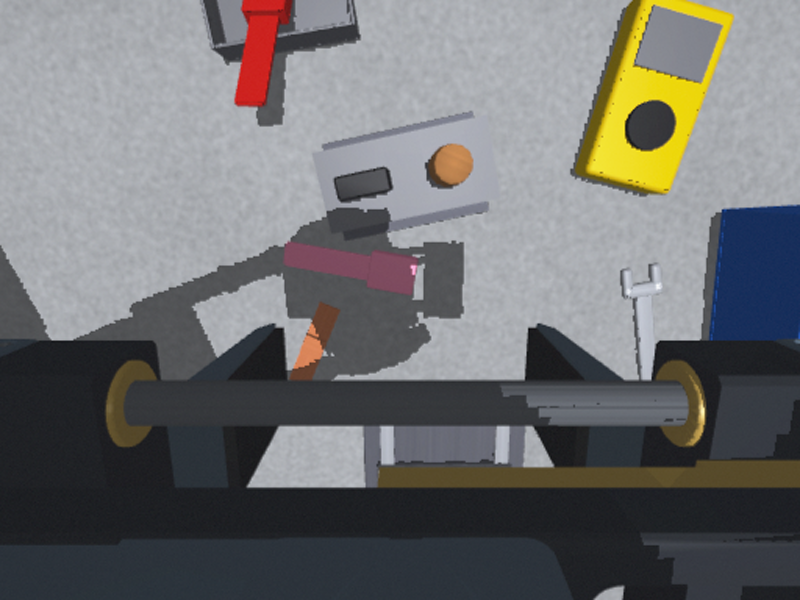

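The wrist view shows the gauge handle's top centred at (363,184). The scraper top is at (452,163), and the stand's long edge runs from (322,148) to (473,112).

```bash
python3 - <<'E'
from h import *
s=read_state();d=get_image("wrist")
P={}
for n,p,z in [("g",(363,184),.148),("gl",(337,192),.148),("gr",(390,177),.148),("scr",(452,163),.159),("e1",(322,148),.103),("e2",(473,112),.103),("f1",(388,229),.103),("f2",(488,207),.103)]:
    P[n]=ray(d,(p[0]*.64,p[1]*.64),z,s);print(n,P[n])
for a,b in(("gl","gr"),("g","scr"),("e1","e2"),("f1","f2")):
    v=P[b]-P[a];print(a,b,np.degrees(np.arctan2(v[1],v[0])),np.linalg.norm(v))
E
```

```text
g [0.4536 0.2796 0.148 ]
gl [0.4363 0.2754 0.148 ]
gr [0.4713 0.2831 0.148 ]
scr [0.5105 0.2893 0.159 ]
e1 [0.4218 0.3068 0.103 ]
e2 [0.5319 0.3257 0.103 ]
f1 [0.4662 0.246  0.103 ]
f2 [0.5419 0.2585 0.103 ]
gl gr 12.407418527400816 0.03583699206127656
g scr 9.674467388843919 0.05875968005358772
e1 e2 9.740577669271211 0.1117104292355911
f1 f2 9.376384741594913 0.07672509367866556
```

```bash
python3 -m inch '[[-1,0.034,-0.0145,0,0],[-1,0.034,-0.0145,0,0],[-1,0,0,0,7],[-1,0,0,0,7],[-1,0,0,0,7],[-1,0,0,0,7],[-1,0,0,0,7],[-1,0,0,0,7],[-1,0,0,0,7],[-1,0,0,0,7]]'; python3 -m inch '[[-0.5,0,0,-0.01,7],[-0.5,0,0,0.01,7],[-0.5,0,0,0.02,7],[-0.5,0,0,0.02,0.2],[-0.5,0,0,0.02,0],[-0.5,0,0,0.02,0],[-0.5,0,0,0,0],[-0.5,0,0,0,0],[-0.5,0,0,0,0],[-0.5,0,0,0,0]]'
python3 - <<'E'
from h import *
s=read_state();d=get_image("wrist");print(s["eef_pos"],s["tool_rot"],s["finger_gap"],s["force"]);cv2.imwrite("pics/w3.png",cv2.resize(d["image"][:,:,::-1],(800,600),interpolation=cv2.INTER_CUBIC))
E
```

```text
clock: 8.83
eef_pos: [0.4535, 0.2802, 0.2989]
tool_rot: [180.0, -0.0, 30.6]
force: [-0.3, -0.3, -0.2]
finger_gap: 0.999
grip_force: 0.0
clock: 9.67
eef_pos: [0.4542, 0.2806, 0.2203]
tool_rot: [-180.0, -0.1, 9.8]
force: [0.4, 0.8, -0.3]
finger_gap: 0.749
grip_force: 0.0
[0.45415092 0.28060325 0.22025446] [-1.79970332e+02 -1.11194121e-01  9.80016229e+00] 0.7488370988221005 [ 0.39175861  0.75321443 -0.33150485]
```

View pics/w3.png

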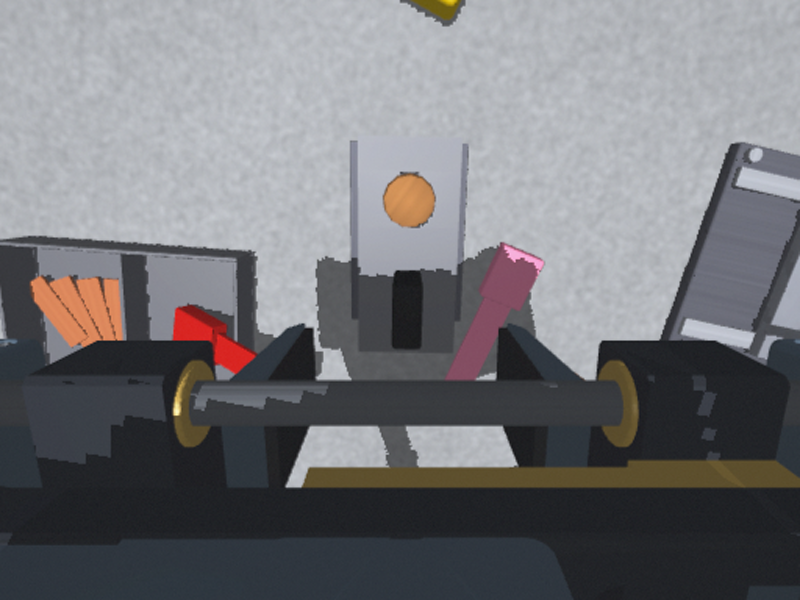

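The gauge handle sits midway between the fingers at (407,309) and is aligned with them. I'll descend and grip.

```bash
python3 - <<'E'
from h import *
s=read_state();d=get_image("wrist")
for p in[(407,271),(407,347)]:print(ray(d,(p[0]*.64,p[1]*.64),.148,s))
E
python3 -m inch '[[-0.5,0,0,0.02,0],[-0.5,0,0,0.02,0],[-0.5,0,0,0.02,0],[-0.5,0,0,0.02,0],[-0.5,0,0,0.02,0],[-0.5,0,0,0.01,0],[-0.5,0,0,0,0],[0.2,0,0,0,0],[1,0,0,0,0],[1,0,0,0,0]]' 30; python3 -m inch '[[1,0,0,0,0],[1,0,0,0,0],[1,0,0,0,0],[1,0,0,0,0],[1,0,0,0,0],[1,0,0,0,0],[1,0,0,0,0],[1,0,0,0,0],[1,0,0,0,0],[1,0,0,0,0]]'
```

```text
[0.477  0.2838 0.148 ]
[0.4367 0.2768 0.148 ]
clock: 10.6
eef_pos: [0.4542, 0.2807, 0.1101]
tool_rot: [-180.0, -0.1, 9.8]
force: [1.0, 0.6, 0.9]
finger_gap: 0.558
grip_force: 0.0
clock: 11.43
eef_pos: [0.4535, 0.2803, 0.109]
tool_rot: [-180.0, -0.0, 9.8]
force: [-0.5, 0.2, 3.3]
finger_gap: 0.174
grip_force: 30.0
```

```bash
python3 -m inch '[[1,0,0,-0.01,0],[1,0,0,-0.02,0],[1,0,0,-0.02,0],[1,0,0,-0.02,0],[1,0,0,-0.02,0],[1,0,0,-0.02,0],[1,0,0,-0.02,0],[1,0,0,-0.02,0],[1,0,0,-0.01,6.4],[1,0,0,0,6.4]]'; python3 -m inch '[[1,0,0.015,0,0],[1,0,0.025,0,0],[1,0,0.025,0,0],[1,0,0.025,0,0],[1,0,0.025,0,0],[1,0,0.025,0,0],[1,0,0.025,0,0],[1,0,0.025,0,0],[1,0,0.025,0,0],[1,0,0.025,0,0]]' ; python3 -m inch '[[1,0,0.025,0,0],[1,0,0.025,0,0],[1,0,0.025,0,0],[1,0,0.025,0,0],[1,0,0.02,0,0],[1,0,0.01,0,0],[1,0,0.006,0,0],[1,0,0,0,0],[1,0,0,0,0],[1,0,0,0,0]]'
python3 - <<'E'
from h import *
s=read_state();d=get_image("wrist");print(s["eef_pos"],s["tool_rot"],s["finger_gap"],s["force"]);cv2.imwrite("pics/w4.png",cv2.resize(d["image"][:,:,::-1],(800,600),interpolation=cv2.INTER_CUBIC))
E
```

```text
clock: 12.27
eef_pos: [0.4543, 0.2808, 0.2721]
tool_rot: [-179.9, -0.2, -3.3]
force: [0.7, 0.2, -1.4]
finger_gap: 0.177
grip_force: 30.0
clock: 13.1
eef_pos: [0.4405, 0.0395, 0.2695]
tool_rot: [-180.0, -0.0, -3.0]
force: [1.2, -0.8, -0.7]
finger_gap: 0.173
grip_force: 30.0
clock: 13.93
eef_pos: [0.4337, -0.0943, 0.269]
tool_rot: [-180.0, 0.0, -3.0]
force: [-0.0, -1.0, -0.6]
finger_gap: 0.172
grip_force: 30.0
[ 0.43374872 -0.09425676  0.26897285] [-1.79984590e+02  6.84061297e-03 -2.95474483e+00] 0.1723068841948912 [-0.04186372 -1.03499802 -0.63309826]
```

View pics/w4.png

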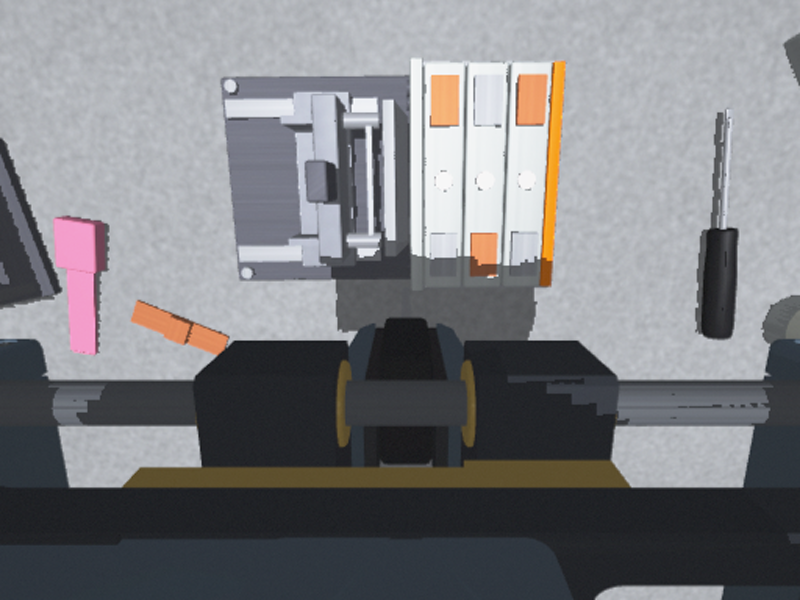

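The picture shows the end plate's face at column ~411, rows 58–288, and the pressure plate's top at columns 384–395, rows 100–257. The jaw is home, and the gap is centred near column 403. I'll enlarge it.

```bash
python3 - <<'E'
from h import *
s=read_state();d=get_image("wrist");im=d["image"][:,:,::-1]
cv2.imwrite("pics/w4c.png",cv2.resize(im[30:190,235:285],None,fx=3.75*1,fy=3.75,interpolation=cv2.INTER_NEAREST))
g=cv2.cvtColor(im,cv2.COLOR_BGR2GRAY)
for r in(80,100,120,140,150):print(r,g[r,240:274].tolist())
E
```

```text
80 [155, 150, 114, 57, 100, 208, 221, 223, 226, 228, 233, 231, 137, 91, 86, 90, 90, 89, 90, 91, 87, 71, 144, 243, 244, 244, 243, 242, 241, 239, 143, 135, 234, 245]
100 [59, 73, 121, 122, 122, 140, 220, 224, 226, 229, 231, 229, 175, 93, 90, 91, 90, 90, 89, 90, 85, 71, 139, 240, 244, 243, 243, 242, 241, 239, 150, 151, 228, 244]
120 [60, 59, 59, 72, 123, 144, 220, 223, 225, 227, 228, 230, 210, 89, 85, 92, 91, 90, 90, 90, 88, 79, 140, 236, 243, 243, 242, 241, 239, 237, 150, 160, 233, 243]
140 [105, 59, 71, 121, 121, 141, 219, 222, 224, 224, 226, 228, 222, 108, 90, 90, 90, 90, 90, 91, 89, 88, 138, 228, 242, 242, 240, 238, 237, 236, 150, 159, 229, 241]
150 [167, 168, 168, 160, 69, 69, 137, 221, 223, 223, 224, 226, 223, 127, 90, 90, 90, 90, 90, 89, 89, 84, 117, 225, 240, 241, 239, 237, 236, 233, 150, 140, 170, 240]
```

```bash
python3 - <<'E'
from h import *
s=read_state();d=get_image("wrist")
T=R.from_euler("xyz",s["tool_rot"],degrees=True).as_matrix()
for n,p in [("face",(262.,114)),("pp",(252.6,114)),("pp80",(252,80)),("pp150",(253.1,150)),("ep far",(262,37)),("ep near",(262,184))]:
    w=ray(d,p,.115,s);print(n,w,"tool",(T.T@(w-s["eef_pos"])).round(4))
E
```

```text
face [ 0.5036 -0.1008  0.115 ] tool [0.07   0.0029 0.1539]
pp [ 0.5041 -0.0912  0.115 ] tool [ 0.07   -0.0067  0.1539]
pp80 [ 0.5368 -0.0924  0.115 ] tool [ 0.1028 -0.0072  0.1539]
pp150 [ 0.4676 -0.0897  0.115 ] tool [ 0.0335 -0.0063  0.1539]
ep far [ 0.5753 -0.1043  0.115 ] tool [0.1418 0.0027 0.1539]
ep near [ 0.4308 -0.0973  0.115 ] tool [-0.0028  0.0032  0.1539]
```

```bash
python3 -m inch '[[1,0.01,-0.0015,0,0],[1,0.02,0,0,0],[1,0.02,0,0,0],[1,0.018,0,0,0],[1,0,0,0.015,0],[1,0,0,0.015,0],[1,0,0,0.015,0],[1,0,0,0.01,0],[1,0,0,0,0],[1,0,0,0,0]]'
python3 - <<'E'
from h import *
s=read_state();print(s["eef_pos"],s["tool_rot"],s["force"])
a=get_image("side")["image"][:,:,::-1][110:260,210:410];b=get_image("scene")["image"][:,:,::-1][130:260,190:363]
cv2.imwrite("pics/c5.png",np.hstack([cv2.resize(a,(400,300),interpolation=cv2.INTER_CUBIC),cv2.resize(b,(399,300),interpolation=cv2.INTER_CUBIC)]))
E
```

```text
clock: 14.92
eef_pos: [0.502, -0.097, 0.2139]
tool_rot: [-180.0, 0.0, -3.0]
force: [0.2, -0.5, -0.5]
finger_gap: 0.176
grip_force: 30.0
[ 0.50198986 -0.09701078  0.21386949] [-1.79988615e+02  3.38532064e-02 -2.98578413e+00] [ 0.19195776 -0.45874876 -0.48435123]
```

View pics/c5.png

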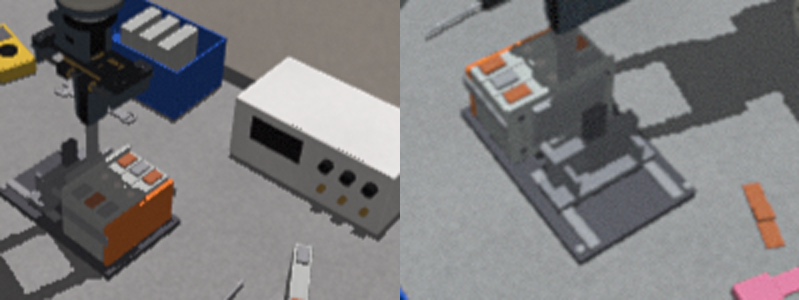

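The blade tip is just above the gap: around (92,155) in the left (side) half, and in front of the end plate in the right (scene) half. I'll descend carefully.

```bash
python3 -m inch '[[1,0,0,0.002,0],[1,0,0,0.002,0],[1,0,0,0.001,0],[1,0,0,0.001,0],[1,0,0,0.001,0],[1,0,0,0.001,0],[1,0,0,0.001,0],[1,0,0,0.001,0],[1,0,0,0,0],[1,0,0,0,0]]'
python3 -m inch '[[1,0,0,0.001,0],[1,0,0,0.001,0],[1,0,0,0,0],[1,0,0,0,0],[1,0,0,0,0],[1,0,0,0,0],[1,0,0,0,0],[1,0,0,0,0],[1,0,0,0,0],[1,0,0,0,0]]'
```

```text
clock: 15.85
eef_pos: [0.5017, -0.0972, 0.2039]
tool_rot: [-180.0, 0.0, -3.0]
force: [-1.0, 0.1, -0.7]
finger_gap: 0.174
grip_force: 30.0
clock: 16.68
eef_pos: [0.5018, -0.0972, 0.2019]
tool_rot: [-180.0, -0.0, -3.0]
force: [0.1, -0.3, -1.9]
finger_gap: 0.171
grip_force: 30.0
```

```bash
python3 -m inch '[[1,0,0,0.001,0],[1,0,0,0.001,0],[1,0,0,0.001,0],[1,0,0,0,0],[1,0,0,0,0],[1,0,0,0,0],[1,0,0,0,0],[1,0,0,0,0],[1,0,0,0,0],[1,0,0,0,0]]'
```

```text
clock: 17.52
eef_pos: [0.5018, -0.0972, 0.1989]
tool_rot: [180.0, -0.0, -3.0]
force: [-0.5, 0.6, -2.0]
finger_gap: 0.175
grip_force: 30.0
```

```bash
python3 -m inch '[[1,0,0,0.001,0],[1,0,0,0.002,0],[1,0,0,0.002,0],[1,0,0,0.002,0],[1,0,0,0.002,0],[1,0,0,0.001,0],[1,0,0,0,0],[1,0,0,0,0],[1,0,0,0,0],[1,0,0,0,0]]'
```

```text
clock: 18.35
eef_pos: [0.5018, -0.0972, 0.189]
tool_rot: [180.0, -0.0, -3.0]
force: [-0.6, -1.0, -1.5]
finger_gap: 0.173
grip_force: 30.0
```

```bash
python3 -m inch '[[1,0,0.001,0.002,0],[1,0,0,0.003,0],[1,0,0,0.003,0],[1,0,0,0.003,0],[1,0,0,0.003,0],[1,0,0,0.003,0],[1,0,0,0.003,0],[1,0,0,0.002,0],[1,0,0,0,0],[1,0,0,0,0]]'
python3 -m inch '[[1,0,0,0,0],[1,0,0,0,0],[1,0,0,0,0],[1,0,0,0,0],[1,0,0,0,0],[1,0,0,0,0],[1,0,0,0,0],[1,0,0,0,0],[1,0,0,0,0],[1,0,0,0,0]]'
```

```text
clock: 19.18
eef_pos: [0.5017, -0.0982, 0.1668]
tool_rot: [-180.0, 0.0, -3.0]
force: [-0.3, -0.9, -1.7]
finger_gap: 0.173
grip_force: 30.0
clock: 20.02
eef_pos: [0.5017, -0.0982, 0.1669]
tool_rot: [180.0, 0.0, -3.0]
force: [0.6, 0.1, -1.5]
finger_gap: 0.172
grip_force: 30.0
```

```bash
Z='[1,0,0,0,0]'; python3 -m inch '[[1,0,0,0.001,0],[1,0,0,0.001,0],[1,0,0,0.001,0],[1,0,0,0.001,0],[1,0,0,0.001,0],[1,0,0,0.001,0],[1,0,0,0.001,0],[1,0,0,0,0],[1,0,0,0,0],[1,0,0,0,0]]'
python3 -m inch '[[1,0,0,0.001,0],[1,0,0,0.001,0],[1,0,0,0.001,0],[1,0,0,0,0],[1,0,0,0,0],[1,0,0,0,0],[1,0,0,0,0],[1,0,0,0,0],[1,0,0,0,0],[1,0,0,0,0]]'
```

```text
clock: 20.85
eef_pos: [0.5017, -0.0982, 0.1599]
tool_rot: [-180.0, -0.0, -3.0]
force: [0.3, -0.5, -0.4]
finger_gap: 0.174
grip_force: 30.0
clock: 21.68
eef_pos: [0.5018, -0.0982, 0.1569]
tool_rot: [180.0, -0.0, -3.0]
force: [1.2, -1.4, -1.1]
finger_gap: 0.169
grip_force: 30.0
```

```bash
python3 -m inch '[[1,0,0,0.001,0],[1,0,0,0.001,0],[1,0,0,0.001,0],[1,0,0,0,0],[1,0,0,0,0],[1,0,0,0,0],[1,0,0,0,0],[1,0,0,0,0],[1,0,0,0,0],[1,0,0,0,0]]'
```

```text
clock: 22.52
eef_pos: [0.5017, -0.0982, 0.1539]
tool_rot: [180.0, -0.0, -3.0]
force: [-0.1, -0.2, -1.1]
finger_gap: 0.175
grip_force: 30.0
```

```bash
python3 -m inch '[[1,0,0,0.001,0],[1,0,0,0.001,0],[1,0,0,0,0],[1,0,0,0,0],[1,0,0,0,0],[1,0,0,0,0],[1,0,0,0,0],[1,0,0,0,0],[1,0,0,0,0],[1,0,0,0,0]]'
python3 -m inch '[[1,0,0,0.001,0],[1,0,0,0.001,0],[1,0,0,0,0],[1,0,0,0,0],[1,0,0,0,0],[1,0,0,0,0],[1,0,0,0,0],[1,0,0,0,0],[1,0,0,0,0],[1,0,0,0,0]]'
```

```text
clock: 23.35
eef_pos: [0.5017, -0.0982, 0.1519]
tool_rot: [180.0, 0.0, -3.0]
force: [0.9, -0.6, -2.0]
finger_gap: 0.169
grip_force: 30.0
clock: 24.18
eef_pos: [0.5018, -0.0982, 0.1499]
tool_rot: [180.0, -0.0, -3.0]
force: [1.0, -0.9, -2.1]
finger_gap: 0.173
grip_force: 30.0
```

```bash
python3 -m inch '[[1,0,0,0.001,0],[1,0,0,0.001,0],[1,0,0,0,0],[1,0,0,0,0],[1,0,0,0,0],[1,0,0,0,0],[1,0,0,0,0],[1,0,0,0,0],[1,0,0,0,0],[1,0,0,0,0]]'
```

```text
clock: 25.02
eef_pos: [0.5017, -0.0982, 0.1479]
tool_rot: [-180.0, 0.0, -3.0]
force: [1.0, 0.2, -1.2]
finger_gap: 0.168
grip_force: 30.0
```

```bash
cat >>h.py <<'E'
def avg(n=8):
    F=[]
    for _ in range(n): get_image("wrist"); F.append(read_state()["force"])
    s=read_state();print(s["clock"],s["eef_pos"].round(4),"F",np.mean(F,0).round(2),"sd",np.std(F,0).round(2))
E
python3 -m inch '[[1,0,0,0.001,0],[1,0,0,0.001,0],[1,0,0,0,0],[1,0,0,0,0],[1,0,0,0,0],[1,0,0,0,0],[1,0,0,0,0],[1,0,0,0,0],[1,0,0,0,0],[1,0,0,0,0]]'|sed -n 2,4p
python3 - <<'E'
from h import *
avg()
a=get_image("side")["image"][:,:,::-1][140:250,225:325];b=get_image("scene")["image"][:,:,::-1][130:240,230:330]
cv2.imwrite("pics/c6.png",np.hstack([cv2.resize(a,(400,440),interpolation=cv2.INTER_CUBIC),cv2.resize(b,(400,440),interpolation=cv2.INTER_CUBIC)]))
E
```

```text
eef_pos: [0.5017, -0.0982, 0.1459]
tool_rot: [180.0, 0.0, -3.0]
force: [-0.3, -0.1, -1.7]
26.25 [ 0.5017 -0.0982  0.1459] F [ 1.08 -0.01 -1.94] sd [0.52 0.68 0.6 ]
```

View pics/c6.png

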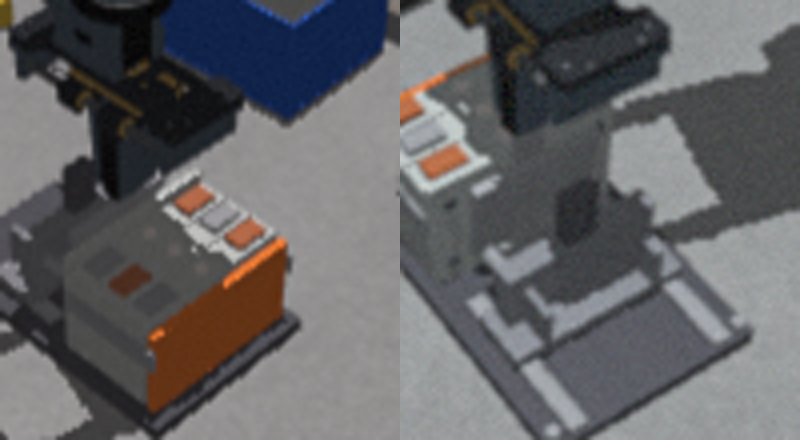

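Both views show the fingers just above the gap, with the blade inside it in front of the end plate. There is no drag yet, so I'll continue.

```bash
python3 -m inch '[[1,0,0,0.001,0],[1,0,0,0.001,0],[1,0,0,0,0],[1,0,0,0,0],[1,0,0,0,0],[1,0,0,0,0],[1,0,0,0,0],[1,0,0,0,0],[1,0,0,0,0],[1,0,0,0,0]]'>/dev/null; python3 -c 'from h import *;avg(4)'
python3 -m inch '[[1,0,0,0.001,0],[1,0,0,0.001,0],[1,0,0,0,0],[1,0,0,0,0],[1,0,0,0,0],[1,0,0,0,0],[1,0,0,0,0],[1,0,0,0,0],[1,0,0,0,0],[1,0,0,0,0]]'>/dev/null; python3 -c 'from h import *;avg(4)'
```

```text
27.3833 [ 0.5017 -0.0982  0.1439] F [ 0.94 -0.28 -0.42] sd [0.33 0.32 0.26]
28.4167 [ 0.5017 -0.0982  0.1419] F [ 1.07 -0.25 -0.79] sd [0.14 0.3  0.65]
```

```bash
python3 -m inch '[[1,0,0,0.001,0],[1,0,0,0.001,0],[1,0,0,0,0],[1,0,0,0,0],[1,0,0,0,0],[1,0,0,0,0],[1,0,0,0,0],[1,0,0,0,0],[1,0,0,0,0],[1,0,0,0,0]]'>/dev/null; python3 -c 'from h import *;avg(4)'
python3 -m inch '[[1,0,0,0.001,0],[1,0,0,0.001,0],[1,0,0,0,0],[1,0,0,0,0],[1,0,0,0,0],[1,0,0,0,0],[1,0,0,0,0],[1,0,0,0,0],[1,0,0,0,0],[1,0,0,0,0]]'>/dev/null; python3 -c 'from h import *;avg(4)'
```

```text
29.45 [ 0.5017 -0.0982  0.1399] F [ 0.86 -0.13  1.57] sd [0.57 0.54 0.39]
30.4833 [ 0.5017 -0.0982  0.1379] F [ 0.76 -0.21  2.48] sd [0.28 0.37 0.44]
```

```bash
python3 -m inch '[[1,0,0,0.001,0],[1,0,0,0.001,0],[1,0,0,0,0],[1,0,0,0,0],[1,0,0,0,0],[1,0,0,0,0],[1,0,0,0,0],[1,0,0,0,0],[1,0,0,0,0],[1,0,0,0,0]]'>/dev/null; python3 -c 'from h import *;avg(6)'
python3 -m inch '[[1,0,0,0.001,0],[1,0,0,0,0],[1,0,0,0,0],[1,0,0,0,0],[1,0,0,0,0],[1,0,0,0,0],[1,0,0,0,0],[1,0,0,0,0],[1,0,0,0,0],[1,0,0,0,0]]'>/dev/null; python3 -c 'from h import *;avg(6)'
```

```text
31.6167 [ 0.5017 -0.0982  0.1359] F [0.62 0.44 4.64] sd [0.58 0.34 0.41]
32.75 [ 0.5018 -0.0982  0.1349] F [0.23 0.16 5.1 ] sd [0.18 0.31 0.19]
```

```bash
python3 -c 'from rig import *;print(finish_job())'
```

```text
the job is handed in; nothing more can be done
None
```

I pushed the jaw to its stop, put the gauge blade in the gap at about 6.5 N of drag, and handed the job in with the gauge gripped, upright and still. The blade began to drag roughly 9 mm deeper than expected, so the jaw may be about 1 mm off home; I didn't check this, and no verdict came back.

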